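# Clear the cradle, put the rolling pin away

### The job

The steel flour dredger has been left standing in the rolling pin's wooden cradle. Lift it out and stand it upright, wholly on the round cork mat, without ever tipping it over; then lay the large rolling pin, centred lengthwise, into the two V notches of the cradle and let go.

Things in the scene. Friction and masses are not known exactly. Their poses are not given: they have to be found in the camera images.
- cradle: fixed wooden cradle: base board 90 (x) by 240 (y) by 12 mm with two saddles, 18 mm thick, 62 mm high, at y = -105 and +105 mm, each with a 90 degree V notch open upward, mouth 60 mm. Origin: centre of the underside, on the table; z up; y along the cradle, as the pin is to lie. The seated pin's axis is 63 mm above the table, over the origin. Turned up to 15 degrees about z.
- dredger: upright steel flour dredger, a closed can 54 mm in diameter, 95 mm high, with a bevelled pierced top (sides straight up to 84 mm), about 0.2 kg. It starts standing on the cradle's base board (underside 12 mm above the table) between the saddles, near the middle. Origin: centre of its underside; z up along its axis.
- pin: large wooden rolling pin, a plain cylinder 44 mm in diameter, 320 mm long, about 0.35 kg, lying on the table between robot and cradle; it can roll. Origin: on its axis at mid-length (its centre of mass; 22 mm above the table at the start); y runs along the pin, x and z turn as it rolls. The thin short pin (24 by 200 mm) behind the cradle is not meant.
- mat: fixed round cork mat, 140 mm in diameter, 8 mm thick, flat on the table to the left or right of the cradle (the square cork mat with a cutter ring on it, on the other side, is not meant). Origin: centre of its underside on the table; z up.
Mind the look-alikes: they are no part of the job. Leave any red look-alike of the mat alone.

How it is judged:
By the outcome, as a careful person would: the job done as asked, in the order asked, and still so for the second after the job is handed in, with the robot touching nothing.
It also fails if it takes over 64 s, if anything falls off the work surface, if the arm or the gripper's body presses on something with over 40 N, if the wrist force passes 120 N, or if a joint passes its speed limit or range.

### The arm

A 6-joint arm with a two-finger parallel gripper is mounted at the origin on the work surface. World frame = base frame: x ahead of the robot, y to its left, z up, the work surface at z = 0. Lengths are in m, angles in degrees, forces in N, time in s.
With the tool pointing down it reaches from about 0.325 to 0.9 m from the base axis. Payload 3.5 kg.
Tool frame: the origin (TCP) lies between the finger pads; the fingertips stand 22 mm ahead of it and the grasp point (between the pads) lies 3 mm ahead of it; z points along the fingers, y is the line along which they close (so a half turn about z gives the same grasp; the last joint's range is limited). The gripper opens to 85 mm and grips with 20 to 120 N. Pads are 22 mm wide; open, the fingers measure 114 mm over their backs; the gripper's body (76 mm by 85 mm) begins 54 mm behind the grasp point. The pads swing forward as they close: fully open they stand 13 mm farther back than shut.
Start: joints at [-74.565, 15.837, -1.513, 72.651, 0, 84.076], TCP at [0.228, -0.582, 0.253] pointing down, gripper open.
Joint ranges: [-178.77, 178.77], [-48.84, 107.48], [-61.69, 71.31], [-111.58, 123.2], [-90, 87.43], [-180, 180]. Speed limits (degrees/s): [147.25, 147.25, 180, 180, 180, 180].

### API

Orientations are given as a 3x3 rotation matrix whose columns are the frame's x, y, z axes.
In Python, from station import * gives the robot as it stands. The module is installed in compiled form; this text tells all that it offers.
- The arm moves only by the tool carry_out, never from a script. Its argument "commands" is a list that holds one entry, the list of rows, each a list of 5 numbers: the finger opening in mm, from 0 to 85.4, then the shift along the tool's x, y, z in mm, then the turn about the tool's z in rad. A call has 1 to 20 rows; each row is the pose to reach, as a shift and turn from the pose commanded when the call began, along the tool's axes at that moment; what a row does not reach only later rows make up. A row lasts 1/8 s, in which the tool goes at most 62.5 mm and 10.7 degrees, less where a joint would pass 70% of its speed; a pose out of reach is approached as far as the arm can. A call with a gripper value outside its range is refused whole. The fingers move at their own pace and stop on an object; "newtons" is the grip in N (left out, the last holds). Time passes only in rows, so rows that repeat a pose let the fingers close. It gives the time, the measured TCP pose, the force, the opening and the grip force at its end, in the units of the state.
- read_state(): the state, without advancing time (a new reading comes with each control period).
- grab_frame(name): name is "side" or "top" or "wrist"; returns (picture, depth): 384x512x3 uint8, red, green, blue; 384x512 float32, m along the optical axis (not along the pixel's ray), 0 where there is no reading.
- camera_info(name): a dict with "mtx" (3x3 intrinsics, pixels), "k1" (the pictures are not rectified: a ray, as slopes to the right and down, at radius r is drawn at 1 + k1 r^2 times it, then the intrinsics apply), "T" (4x4, takes a point from camera to world coordinates). Camera axes: x right, y up, looking along -z (the intrinsics and any distortion apply to the point x, -y, -z); pixel columns grow to the right and rows downward; lengths in m; the calibration is good to about 2 mm. A picture is of the moment at which its call begins: read the wrist's pose just before it. camera_info takes no time and is no camera call; for the wrist camera it gives the pose at the moment of the call.
- sign_off(): hands the job in; it is judged then, once.
Trained networks look in the newest picture that a camera, given by its name, has taken for a name from the list of things; names that differ only in an ending like _2 or _b are one class to them, and where a whole thing is asked for, a point or a joint stands for the part that bears it (a point fixed in the world has none). Each returns a list of dicts, best first, with "conf" (0 to 1); they miss things now and then, are a little off and sometimes report something else, mostly with a low value. They report only what shows in the picture. A call takes as long as a camera call. They do not tell look-alikes from the thing itself.
- regions_of(name, camera): "mask" (384x512 bool, what is visible of it) and "position" ([column, row] in pixels, amid what is visible of it).
The state is a dict: "time_s": time; "joints": joint angles; "qvel": joint speeds; "tau": joint torques, N m; "tcp_pos": TCP position; "eef_rot": TCP orientation; "wrist_force": force on the tool from outside, world axes, zero at the start; "ft_torque": the same for the moment, N m; "opening": finger opening in m; "gripper_force": force on a finger pad.
Only numpy, scipy, OpenCV 4.12 (cv2) and the standard library are available. Lean on these libraries where they do the work, as an engineer would, in place of code of your own. Each camera call takes 0.05 s, during which the arm holds its last target. There are 200 camera calls.

## Working session

There is one attempt and no reset: what is moved stays moved. The work goes in short steps, Python scripts to look and compute and a tool call to move; the robot and the scene stay as the last step left them, time stands still between calls to the robot, and variables do not carry over. Pictures are saved under pics/ and viewed, at most 10 in all, crops included, and the job is handed in when it is done.

Besides the shell and the picture viewer there is one more tool, called after "Request:" in YAML: its name, and indented under it one key for each argument. carry_out: Moves the arm, as the interface text tells. Its arguments: {"type":"object","properties":{"commands":{"type":"array"},"newtons":{"type":"number"}},"required":["commands"]}

```bash
mkdir -p pics; cat > h.py <<'E'
from station import *
import numpy as np, cv2
def cloud(name,depth,info=None):
    c=info or camera_info(name); K=np.array(c["mtx"]);T=np.array(c["T"])
    v,u=np.mgrid[0:384,0:512].astype(np.float32)
    p=cv2.undistortPoints(np.stack([u.ravel(),v.ravel()],1)[:,None],K,np.array([c["k1"],0,0,0,0.]))[:,0]
    d=depth.ravel()
    P=np.stack([p[:,0]*d,-p[:,1]*d,-d],1)@T[:3,:3].T+T[:3,3]
    P[d==0]=np.nan
    return P.reshape(384,512,3)
def save(n,img): cv2.imwrite("pics/"+n+".png",img[:,:,::-1])
E
python3 - <<'E'
from h import *
s=read_state();print(s["time_s"],s["tcp_pos"],np.round(s["eef_rot"],3).tolist(),s["opening"])
out=[]
for c in ("top","side"):
    im,d=grab_frame(c);P=cloud(c,d);np.savez(c+".npz",im=im,P=P);out.append(im)
    for n in ("cradle","dredger","pin","mat"):
        for r in regions_of(n,c)[:4]:
            q=P[r["mask"]]; print(c,n,round(r["conf"],2),np.round(r["position"]),r["mask"].sum(),np.round(np.nanmedian(q,0),3),np.round(np.nanpercentile(q,[3,97],axis=0),3).tolist(),im[r["mask"]].mean(0).astype(int))
save("both",cv2.resize(np.vstack(out),(450,600)) if 0 else cv2.resize(np.hstack(out),(800,300)))
save("top1",cv2.resize(out[0],(800,600)))
E
```

```text
0.0 [ 0.22744191 -0.58134045  0.25214892] [[0.931, 0.364, -0.001], [0.364, -0.931, 0.002], [0.0, -0.002, -1.0]] 0.08519548296423336
top cradle 0.57 [259. 120.] 2792 [0.671 0.012 0.013] [[0.623, -0.116, 0.007], [0.727, 0.102, 0.061]] [76 62 50]
top dredger 0.72 [271. 114.] 575 [ 0.671 -0.024  0.1  ] [[0.654, -0.048, 0.017], [0.705, 0.0, 0.109]] [83 83 85]
top pin 0.88 [260. 210.] 2341 [ 0.441 -0.001  0.04 ] [[0.407, -0.146, 0.023], [0.476, 0.147, 0.046]] [81 73 61]
top mat 0.82 [126. 172.] 2314 [0.548 0.342 0.007] [[0.489, 0.281, 0.003], [0.609, 0.401, 0.012]] [91 76 60]
top mat 0.73 [119. 282.] 2525 [0.266 0.354 0.008] [[0.208, 0.294, 0.003], [0.328, 0.416, 0.012]] [79 32 31]
side dredger 0.81 [212. 156.] 520 [ 0.663 -0.011  0.073] [[0.651, -0.039, 0.015], [0.692, 0.003, 0.107]] [78 75 76]
side pin 0.64 [261. 210.] 1520 [0.43  0.024 0.039] [[0.401, -0.141, 0.013], [0.465, 0.157, 0.045]] [78 60 40]
side mat 0.85 [209. 337.] 2673 [0.262 0.36  0.007] [[0.204, 0.299, 0.003], [0.324, 0.417, 0.01]] [85 11 10]
side mat 0.83 [142. 259.] 1925 [0.545 0.348 0.007] [[0.485, 0.285, 0.002], [0.608, 0.406, 0.011]] [102  73  45]
```

View pics/top1.png

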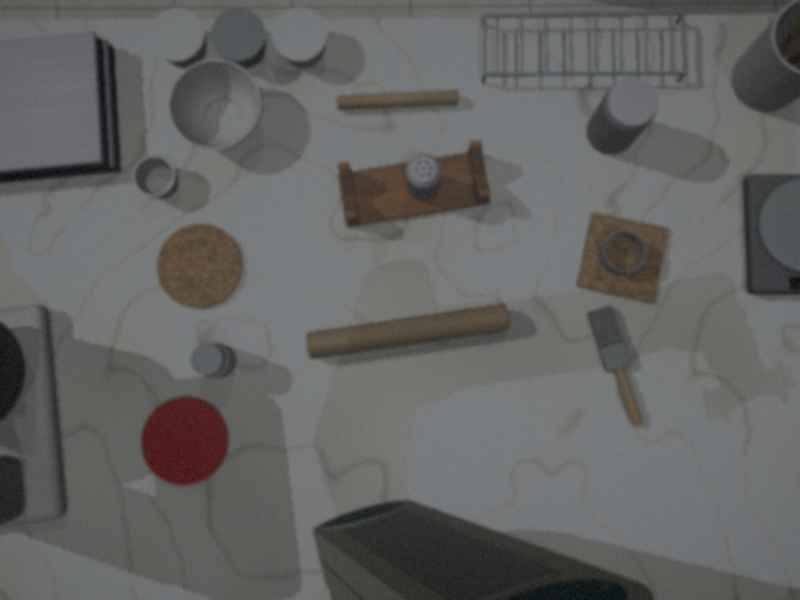

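View pics/both.png

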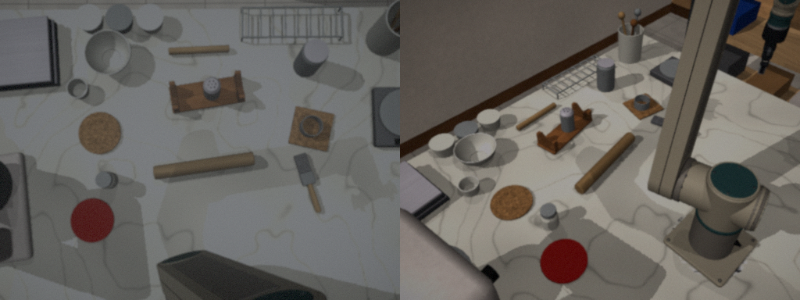

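Candidates (800x600 top view): for the mat, round cork (200,265), red round (185,440) and square cork with ring (622,255). The round cork one fits: it is round, cork, and left of the cradle. For the pin, the large one (408,330) is the one between robot and cradle; the thin one (398,100) lies behind it. For the dredger, the can with the pierced top at (423,175) stands in the cradle; the plain cans at (212,360) and (625,110) are not it.

```bash
python3 - <<'E'
from h import *
z=np.load("top.npz");P=z["P"];im=z["im"]
x,y,h=P[...,0],P[...,1],P[...,2]
def box(a,b,c,d,e,f): return P[(x>a)&(x<b)&(y>c)&(y<d)&(h>e)&(h<f)]
R=box(.6,.76,.05,.16,.05,.07);L=box(.6,.76,-.16,-.075,.05,.07)
for q in(R,L): print("saddle",len(q),q.mean(0).round(4),np.percentile(q,[2,98],axis=0).round(3).tolist())
B=box(.59,.76,-.15,.15,.005,.07); r=cv2.minAreaRect((B[:,:2]*1000).astype(np.float32)); print("rect",r)
br=box(.59,.76,-.09,.09,.007,.02);print("board rect",cv2.minAreaRect((br[:,:2]*1000).astype(np.float32)),br.mean(0))
t=box(.6,.76,-.06,.02,.097,.12);print("dredger top",len(t),cv2.minEnclosingCircle((t[:,:2]*1000).astype(np.float32)),t.mean(0),t[:,2].max())
p=box(.38,.5,-.2,.2,.03,.06);r=cv2.minAreaRect((p[:,:2]*1000).astype(np.float32));print("pin",r,p[:,2].max())
m=box(.46,.64,.26,.43,.005,.015);print("mat",cv2.minEnclosingCircle((m[:,:2]*1000).astype(np.float32)),np.nanmean(m,0))
j=box(.38,.46,.28,.37,.02,.2);print("jar",j.mean(0),j[:,2].max())
save("crop",np.hstack([cv2.resize(im[130:310,80:180],(330,594)),cv2.resize(im[85:240,190:340],(460,594))]))
E
```

```text
saddle 168 [0.6604 0.0955 0.058 ] [[0.616, 0.081, 0.051], [0.704, 0.109, 0.065]]
saddle 166 [ 0.6945 -0.1108  0.0585] [[0.651, -0.125, 0.051], [0.738, -0.097, 0.064]]
rect ((673.1937255859375, -5.24761962890625), (287.7077941894531, 164.9734344482422), 89.97002410888672)
board rect ((676.35302734375, -0.14746856689453125), (90.76823425292969, 196.0556640625), 9.354327201843262) [0.67181171 0.00449063 0.01191827]
dredger top 357 ((680.1481323242188, -22.755802154541016), 26.823184967041016) [ 0.67909301 -0.02306132  0.10330627] 0.1123088457867989
pin ((442.03619384765625, 0.726226806640625), (42.01395034790039, 319.70819091796875), 8.602605819702148) 0.05114847131527189
mat ((537.1947631835938, 351.38348388671875), 96.34102630615234) [0.54846888 0.3407808  0.00794098]
jar [0.39893179 0.30029452 0.07520311] 0.08433203292400115
```

View pics/crop.png

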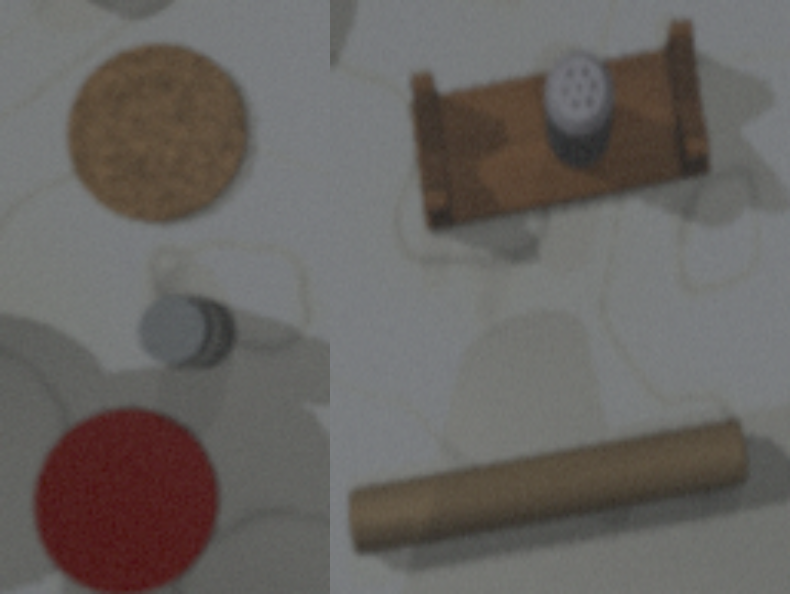

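The crop shows the plain round cork mat, clear of the red disc, and the pierced-top dredger standing between the saddles. The thick pin lies in front of the cradle.

```bash
cat >> h.py <<'E'
def shift(p,yaw=None):
    """tool-axis shift mm and turn rad to bring TCP to world p, closing line to yaw deg"""
    s=read_state();R=np.array(s["eef_rot"]);d=R.T@(np.array(p)-s["tcp_pos"])*1000
    t=0
    if yaw is not None:
        c=np.degrees(np.arctan2(R[1,1],R[0,1]));w=(yaw-c+90)%180-90
        t=-np.radians(w)
    print("t",round(s["time_s"],2),"tcp",np.round(s["tcp_pos"],4),"shift",d.round(1),"turn",round(t,3))
E
python3 -c "
from h import *
shift([.68,-.023,.25],9.4)"
```

```text
t 0.5 tcp [ 0.2276 -0.582   0.2533] shift [ 624.9 -355.9    3.3] turn -1.362
```

Request:
carry_out:
  commands:
    - [[85, 625, -356, 3, -1.362], [85, 625, -356, 3, -1.362], [85, 625, -356, 3, -1.362], [85, 625, -356, 3, -1.362], [85, 625, -356, 3, -1.362], [85, 625, -356, 3, -1.362], [85, 625, -356, 3, -1.362], [85, 625, -356, 3, -1.362], [85, 625, -356, 3, -1.362], [85, 625, -356, 3, -1.362], [85, 625, -356, 3, -1.362], [85, 625, -356, 3, -1.362], [85, 625, -356, 3, -1.362], [85, 625, -356, 3, -1.362], [85, 625, -356, 3, -1.362]]
  newtons: 40

```text
time_s: 2.38
tcp_pos: [0.6793, -0.024, 0.2504]
eef_rot: [[-0.162, 0.987, -0.0], [0.987, 0.162, -0.0], [-0.0, -0.0, -1.0]]
wrist_force: [0.0, -0.1, -0.7]
opening: 0.085
gripper_force: 0.0
```

```bash
python3 - <<'E'
from h import *
s=read_state();c=camera_info("wrist");im,d=grab_frame("wrist");P=cloud("wrist",d,c);np.savez("w1.npz",im=im,P=P)
x,y,h=P[...,0],P[...,1],P[...,2]
save("w1",im)
for r in regions_of("dredger","wrist")[:2]+regions_of("cradle","wrist")[:1]:
    q=P[r["mask"]];print(r["conf"],r["position"],np.nanpercentile(q,[3,50,97],axis=0).round(3).tolist())
t=P[(abs(x-.68)<.05)&(abs(y+.023)<.05)&(h>.095)&(h<.12)]
print("top",len(t),cv2.minEnclosingCircle((t[:,:2]*1000).astype(np.float32)),np.percentile(t,[50,98],axis=0))
for a,b in((.06,.14),(-.15,-.08)):
    q=P[(abs(x-.68)<.08)&(y>a)&(y<b)&(h>.05)&(h<.07)];print("saddle",len(q),q.mean(0).round(4),np.percentile(q,[2,98],axis=0).round(3).tolist())
print(s["eef_rot"])
shift([.68,-.023,.072],9.4)
E
```

```text
0.68 [261.0, 172.5] [[0.657, -0.043, 0.032], [0.679, -0.016, 0.103], [0.702, 0.004, 0.107]]
0.17 [258.7, 118.7] [[0.625, -0.113, 0.01], [0.673, 0.028, 0.012], [0.728, 0.103, 0.061]]
0.96 [259.9, 118.8] [[0.625, -0.113, 0.01], [0.673, 0.028, 0.012], [0.728, 0.104, 0.061]]
top 2475 ((680.2874145507812, -22.553693771362305), 26.85287094116211) [[ 0.67971619 -0.01955429  0.10408718]
 [ 0.70361856  0.0016857   0.10753652]]
saddle 1274 [0.6597 0.0965 0.0582] [[0.617, 0.082, 0.051], [0.703, 0.111, 0.062]]
saddle 839 [ 0.6941 -0.1088  0.0579] [[0.651, -0.124, 0.05], [0.737, -0.095, 0.062]]
[[-1.61763051e-01  9.86829557e-01 -3.73974571e-04]
 [ 9.86829620e-01  1.61762991e-01 -1.87186221e-04]
 [-1.24225651e-04 -3.99328999e-04 -9.99999913e-01]]
t 2.52 tcp [ 0.6796 -0.0239  0.2506] shift [  0.8   0.6 178.6] turn -0.002
```

View pics/w1.png

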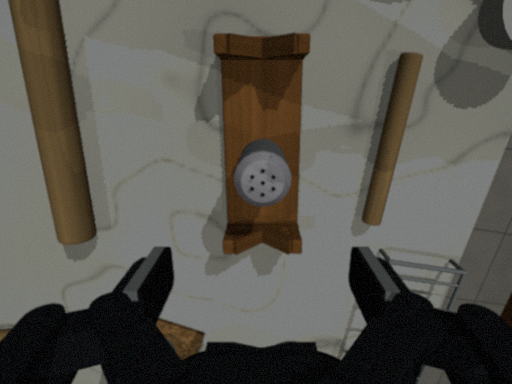

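The wrist view shows the dredger's pierced top at (263,182), between the saddles at (262,45) and (262,238), and centred across the fingers. It matches the top view, so I'm descending.

Request:
carry_out:
  commands:
    - [[85, 1, 0, 60, 0], [85, 1, 0, 115, 0], [85, 1, 0, 155, 0], [85, 1, 0, 176, 0], [85, 1, 0, 176, 0], [70, 1, 0, 176, 0], [45, 1, 0, 176, 0], [45, 1, 0, 176, 0], [45, 1, 0, 176, 0], [45, 1, 0, 176, 0], [45, 1, 0, 176, 0]]
  newtons: 50

```text
time_s: 3.9
tcp_pos: [0.6816, -0.0222, 0.0767]
eef_rot: [[-0.163, 0.987, 0.004], [0.987, 0.163, -0.001], [-0.001, 0.004, -1.0]]
wrist_force: [0.3, -0.1, 6.8]
opening: 0.0531
gripper_force: 53.3
```

Request:
carry_out:
  commands:
    - [[45, 0, 0, -10, 0], [45, 0, 0, -35, 0], [45, 0, 0, -70, 0], [45, 0, 0, -110, 0], [45, 0, 0, -140, 0], [45, 0, 0, -150, 0], [45, 0, 0, -150, 0]]

```text
time_s: 4.78
tcp_pos: [0.6798, -0.0219, 0.2243]
eef_rot: [[-0.163, 0.987, 0.0], [0.987, 0.163, 0.0], [-0.0, 0.0, -1.0]]
wrist_force: [-1.1, 0.2, -2.4]
opening: 0.0525
gripper_force: 52.9
```

```bash
python3 -c "
from h import *
s=read_state();print(s['opening'],s['gripper_force'],s['wrist_force'])
shift([.548,.342,.225]);shift([.548,.342,.073])"
```

```text
0.05253007645941246 52.86248440097552 [-1.0959988   0.21596395 -2.43076945]
t 4.78 tcp [ 0.6798 -0.0219  0.2243] shift [380.5 -70.6  -0.7] turn 0
t 4.78 tcp [ 0.6798 -0.0219  0.2243] shift [380.5 -70.6 151.3] turn 0
```

Request:
carry_out:
  commands:
    - [[45, 20, -4, 0, 0], [45, 60, -11, 0, 0], [45, 110, -20, 0, 0], [45, 160, -30, 0, 0], [45, 210, -39, 0, 0], [45, 260, -48, 0, 0], [45, 310, -58, 0, 0], [45, 350, -65, 0, 0], [45, 373, -70, 0, 0], [45, 380, -71, 0, 0], [45, 380, -71, 30, 0], [45, 380, -71, 70, 0], [45, 380, -71, 110, 0], [45, 380, -71, 130, 0], [45, 380, -71, 138, 0], [45, 380, -71, 138, 0]]

```text
time_s: 6.78
tcp_pos: [0.5481, 0.3406, 0.0861]
eef_rot: [[-0.162, 0.987, -0.0], [0.987, 0.162, -0.001], [-0.0, -0.001, -1.0]]
wrist_force: [-0.1, -0.1, -1.8]
opening: 0.0529
gripper_force: 53.0
```

```bash
python3 - <<'E'
from h import *
im,d=grab_frame("side");P=cloud("side",d)
for r in regions_of("dredger","side")[:1]:
    q=P[r["mask"]];print(r["conf"],r["position"],np.nanpercentile(q,[3,50,97],axis=0).round(3).tolist())
save("s2",cv2.resize(im[180:330,60:260],(800,600)))
shift([.548,.342,.0725])
E
```

```text
0.86 [135.5, 247.4] [[0.52, 0.326, 0.013], [0.531, 0.354, 0.073], [0.563, 0.367, 0.116]]
t 6.88 tcp [0.5489 0.3415 0.0876] shift [ 0.7 -0.9 15.1] turn 0
```

View pics/s2.png

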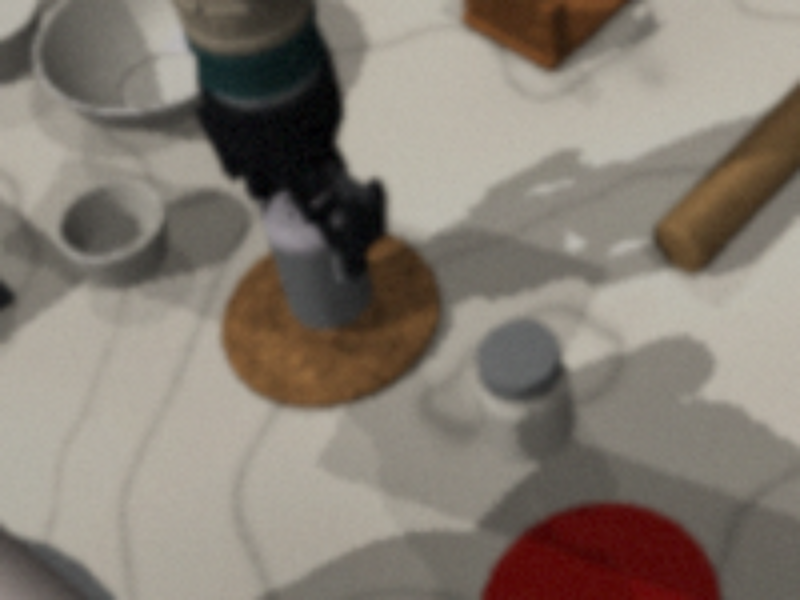

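Side view (4x crop): the dredger (320,270) hangs upright, leaning only as much as the neighbouring jar does from perspective. It is just above the middle of the cork mat (330,320), so I'm lowering and releasing.

Request:
carry_out:
  commands:
    - [[45, 1, 0, 7, 0], [45, 1, 0, 12, 0], [45, 1, 0, 14, 0], [45, 1, 0, 14, 0]]

```text
time_s: 7.38
tcp_pos: [0.5473, 0.3424, 0.0727]
eef_rot: [[-0.163, 0.987, -0.0], [0.987, 0.163, -0.0], [-0.0, -0.0, -1.0]]
wrist_force: [-2.5, -0.6, 2.8]
opening: 0.0531
gripper_force: 53.2
```

Request:
carry_out:
  commands:
    - [[60, 0, 0, 0, 0], [70, 0, 0, 0, 0], [85, 0, 0, 0, 0], [85, 0, 0, 0, 0], [85, 0, 0, -15, 0], [85, 0, 0, -50, 0], [85, 0, 0, -100, 0], [85, 0, 0, -160, 0], [85, 0, 0, -180, 0], [85, 0, 0, -180, 0]]

```text
time_s: 8.62
tcp_pos: [0.5492, 0.3432, 0.2562]
eef_rot: [[-0.163, 0.987, 0.006], [0.987, 0.163, 0.003], [0.002, 0.006, -1.0]]
wrist_force: [0.2, 0.6, -1.2]
opening: 0.0854
gripper_force: 0.0
```

```bash
python3 - <<'E'
from h import *
c=camera_info("wrist");im,d=grab_frame("wrist");P=cloud("wrist",d,c)
x,y,h=P[...,0],P[...,1],P[...,2]
t=P[(abs(x-.548)<.06)&(abs(y-.342)<.06)&(h>.09)&(h<.12)]
print("top",len(t),cv2.minEnclosingCircle((t[:,:2]*1000).astype(np.float32)),np.percentile(t,[50,98],axis=0)[:,2])
save("w2",im)
im,d=grab_frame("top");P=cloud("top",d);x,y,h=P[...,0],P[...,1],P[...,2]
for r in regions_of("pin","top")[:2]: print(r["conf"],r["position"])
p=P[(abs(x-.442)<.06)&(abs(y)<.2)&(h>.03)&(h<.06)];print("pin",cv2.minAreaRect((p[:,:2]*1000).astype(np.float32)))
shift([.442,.001,.252],8.6)
E
```

```text
top 2324 ((547.2749633789062, 342.33837890625), 27.04166030883789) [0.10002288 0.10346076]
0.56 [259.9, 210.2]
pin ((442.5065612792969, 0.7447357177734375), (41.873924255371094, 319.41943359375), 8.699145317077637)
t 8.78 tcp [0.5467 0.342  0.2508] shift [-319.3 -159.    -0.5] turn 0.014
```

View pics/w2.png

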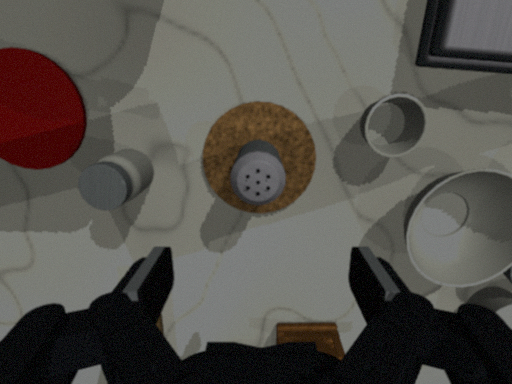

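The wrist view shows the dredger (258,178) standing upright well inside the cork mat (260,157); its top is at 103 mm, as it should be. Next is the pin.

Request:
carry_out:
  commands:
    - [[85, -319, -159, 0, 0.012], [85, -319, -159, 0, 0.012], [85, -319, -159, 0, 0.012], [85, -319, -159, 0, 0.012], [85, -319, -159, 0, 0.012], [85, -319, -159, 0, 0.012], [85, -319, -159, 0, 0.012], [85, -319, -159, 0, 0.012], [85, -319, -159, 0, 0.012]]

```text
time_s: 9.9
tcp_pos: [0.4428, 0.0026, 0.2517]
eef_rot: [[-0.153, 0.988, -0.001], [0.988, 0.153, 0.0], [0.001, -0.001, -1.0]]
wrist_force: [0.9, -0.8, -0.6]
opening: 0.0849
gripper_force: 0.0
```

```bash
python3 -c "
from h import *
shift([.4425,.0007,.026],8.7)"
```

```text
t 9.9 tcp [0.4428 0.0026 0.2517] shift [ -2.   -0.4 225.7] turn 0.002
```

Request:
carry_out:
  commands:
    - [[85, -1, 0, 60, 0], [85, -1, 0, 120, 0], [85, -1, 0, 170, 0], [85, -1, 0, 205, 0], [85, -1, 0, 220, 0], [85, -1, 0, 225, 0], [85, -1, 0, 225, 0], [60, -1, 0, 225, 0], [36, -1, 0, 225, 0], [36, -1, 0, 225, 0], [36, -1, 0, 225, 0], [36, -1, 0, 225, 0], [36, -1, 0, 225, 0], [36, -1, 0, 225, 0]]
  newtons: 80

```text
time_s: 11.65
tcp_pos: [0.4436, 0.0005, 0.0285]
eef_rot: [[-0.151, 0.988, 0.001], [0.988, 0.151, -0.0], [-0.001, 0.001, -1.0]]
wrist_force: [-0.9, 0.4, 6.6]
opening: 0.0418
gripper_force: 80.0
```

Request:
carry_out:
  commands:
    - [[36, 0, 0, -10, 0], [36, 0, 0, -30, 0], [36, 0, 0, -60, 0], [36, 0, 0, -95, 0], [36, 0, 0, -120, 0], [36, 0, 0, -130, 0], [36, 0, 0, -130, 0]]

```text
time_s: 12.52
tcp_pos: [0.443, 0.0007, 0.1575]
eef_rot: [[-0.151, 0.988, 0.001], [0.988, 0.151, -0.0], [-0.0, 0.001, -1.0]]
wrist_force: [-0.6, -0.4, -3.7]
opening: 0.0416
gripper_force: 81.8
```

```bash
python3 - <<'E'
from h import *
s=read_state();print(s["opening"],s["gripper_force"],s["tcp_pos"])
im,d=grab_frame("top");P=cloud("top",d);x,y,h=P[...,0],P[...,1],P[...,2]
for r in regions_of("pin","top")[:2]:
    q=P[r["mask"]];print(r["conf"],r["position"],np.nanpercentile(q,[3,50,97],axis=0).round(3).tolist())
for a,b in((.09,.2),(-.2,-.09)):
    q=P[(abs(x-.442)<.08)&(y>a)&(y<b)&(h>.06)&(h<.19)]
    print(len(q),np.median(q,0).round(4),np.percentile(q,[1,99],axis=0).round(4).tolist())
save("t3",cv2.resize(im[100:300,150:380],(800,600)))
E
```

```text
0.04164707724476466 81.79351687431335 [0.44301315 0.00071429 0.15749152]
0.57 [293.0, 200.6] [[0.406, -0.151, 0.152], [0.446, -0.074, 0.169], [0.481, 0.155, 0.175]]
560 [0.4229 0.127  0.1692] [[0.4009, 0.0967, 0.152], [0.4479, 0.158, 0.1749]]
609 [ 0.461  -0.1229  0.1695] [[0.4385, -0.1558, 0.1523], [0.4847, -0.0911, 0.176]]
```

View pics/t3.png

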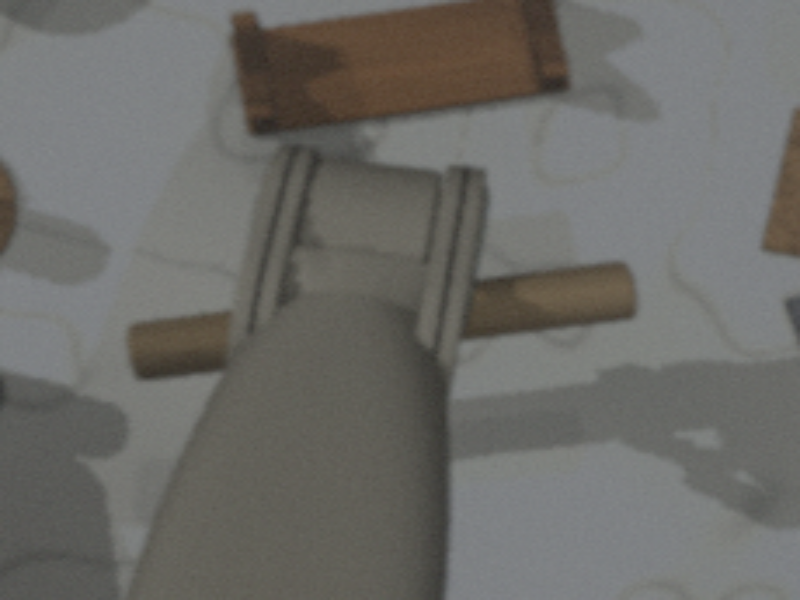

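Top view: the pin is held level (both halves at 169 mm) and near its middle, with ends at (130,350) and (632,290). The cradle (400,65) is empty. I'll refine the cradle pose from the saved close-up.

```bash
python3 - <<'E'
from h import *
for f in("w1.npz","top.npz"):
    P=np.load(f)["P"];x,y,h=P[...,0],P[...,1],P[...,2]
    m=(abs(x-.677)<.075)&(abs(y+.007)<.14)&(abs(y+.007)>.08)&(h>.04)&(h<.07)
    m=cv2.morphologyEx(m.astype(np.uint8),cv2.MORPH_OPEN,np.ones((3,3)))>0 if f[0]=="w" else m
    print(f,cv2.minAreaRect((P[m][:,:2]*1000).astype(np.float32)))
shift([.677,-.0065,.157],9.4);shift([.677,-.0065,.0685],9.4)
E
```

```text
w1.npz ((677.1177368164062, -6.953948974609375), (89.88858795166016, 229.1787109375), 9.544507026672363)
top.npz ((677.4208374023438, -7.730186462402344), (89.8957290649414, 227.92263793945312), 9.42440414428711)
t 12.62 tcp [0.4419 0.0009 0.1561] shift [-42.9 231.3  -1.4] turn -0.012
t 12.62 tcp [0.4419 0.0009 0.1561] shift [-42.9 231.5  87.1] turn -0.012
```

Request:
carry_out:
  commands:
    - [[36, -4, 20, 0, -0.014], [36, -10, 55, 0, -0.014], [36, -18, 100, 0, -0.014], [36, -27, 145, 0, -0.014], [36, -35, 185, 0, -0.014], [36, -41, 215, 0, -0.014], [36, -43, 231, 0, -0.014], [36, -43, 231, 0, -0.014], [36, -43, 231, 25, -0.014], [36, -43, 231, 50, -0.014], [36, -43, 231, 65, -0.014], [36, -43, 231, 70, -0.014], [36, -43, 231, 70, -0.014]]

```text
time_s: 14.25
tcp_pos: [0.6777, -0.0068, 0.0874]
eef_rot: [[-0.165, 0.986, -0.0], [0.986, 0.165, 0.0], [0.0, -0.0, -1.0]]
wrist_force: [-0.3, -0.6, -2.8]
opening: 0.0418
gripper_force: 82.0
```

```bash
python3 - <<'E'
from h import *
im,d=grab_frame("top");P=cloud("top",d);x,y,h=P[...,0],P[...,1],P[...,2]
for a,b in((.04,.2),(-.2,-.04)):
    q=P[(abs(x-.677)<.08)&(y>a)&(y<b)&(h>.09)&(h<.12)]
    if len(q): print(len(q),np.median(q,0).round(4),np.percentile(q,[1,99],axis=0).round(4).tolist())
save("t4",cv2.resize(im[60:200,170:350],(770,600)))
s=read_state();print(s["wrist_force"])
shift([.6772,-.0073,.0685],9.5)
E
```

```text
134 [0.6558 0.1405 0.0997] [[0.6342, 0.1249, 0.0906], [0.6745, 0.152, 0.1055]]
687 [ 0.6926 -0.1127  0.0997] [[0.671, -0.1621, 0.0905], [0.7184, -0.0635, 0.1061]]
[ 0.11383602  0.55288362 -3.31422966]
t 14.3 tcp [ 0.6783 -0.0069  0.0881] shift [-0.3 -1.2 19.5] turn 0.0
```

View pics/t4.png

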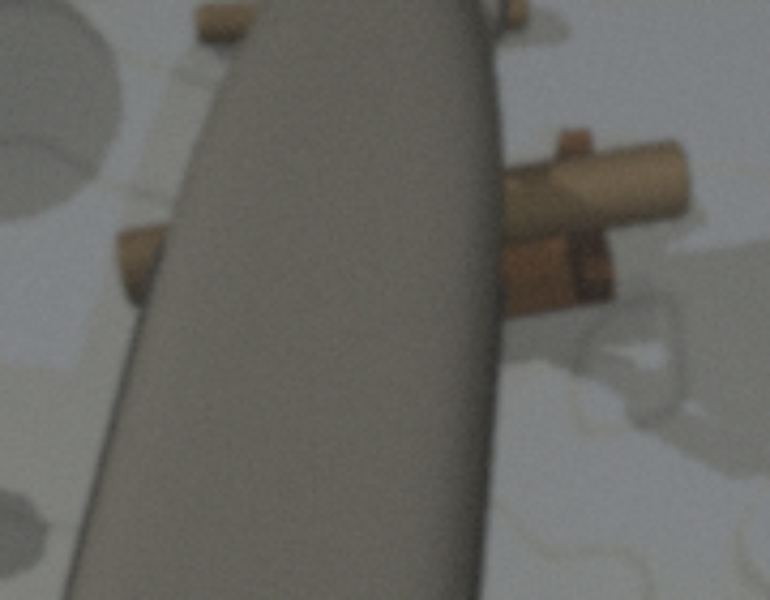

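Top view: the pin (ends at (130,265) and (685,180)) hangs level over both notches, centred to within about 2 mm. I'm lowering slowly.

Request:
carry_out:
  commands:
    - [[36, -1, -1, 8, 0], [36, -1, -1, 14, 0], [36, -1, -1, 17, 0], [36, -1, -1, 18, 0], [36, -1, -1, 18, 0]]

```text
time_s: 14.92
tcp_pos: [0.6776, -0.0079, 0.0697]
eef_rot: [[-0.165, 0.986, 0.001], [0.986, 0.165, 0.0], [-0.0, 0.001, -1.0]]
wrist_force: [1.0, -0.4, -2.3]
opening: 0.0416
gripper_force: 82.3
```

Request:
carry_out:
  commands:
    - [[36, 0, 0, 1, 0], [36, 0, 0, 1, 0]]

```text
time_s: 15.18
tcp_pos: [0.6776, -0.0079, 0.0696]
eef_rot: [[-0.165, 0.986, 0.001], [0.986, 0.165, 0.0], [-0.0, 0.001, -1.0]]
wrist_force: [-1.7, 1.0, 5.3]
opening: 0.042
gripper_force: 82.9
```

Contact shows (+8 N). Releasing gently and rising.

Request:
carry_out:
  commands:
    - [[44, 0, 0, 0, 0], [48, 0, 0, 0, 0], [60, 0, 0, 0, 0], [75, 0, 0, 0, 0], [85, 0, 0, 0, 0], [85, 0, 0, 0, 0], [85, 0, 0, -20, 0], [85, 0, 0, -60, 0], [85, 0, 0, -120, 0], [85, 0, 0, -180, 0], [85, -60, 0, -200, 0], [85, -120, 0, -200, 0], [85, -180, 0, -200, 0], [85, -240, 0, -200, 0], [85, -300, 0, -200, 0], [85, -300, 0, -200, 0]]

```text
time_s: 17.18
tcp_pos: [0.7264, -0.309, 0.2688]
eef_rot: [[-0.16, 0.987, 0.001], [0.987, 0.16, -0.002], [-0.002, 0.001, -1.0]]
wrist_force: [0.2, 0.9, -1.2]
opening: 0.0851
gripper_force: 0.0
```

```bash
python3 - <<'E'
from h import *
im,d=grab_frame("top");P=cloud("top",d);x,y,h=P[...,0],P[...,1],P[...,2]
for r in regions_of("pin","top")[:2]: print(r["conf"],r["position"])
m=(abs(x-.677)<.08)&(abs(y+.007)<.2)&(h>.068)&(h<.1);q=P[m]
print("pin",cv2.minAreaRect((q[:,:2]*1000).astype(np.float32)),[np.percentile(P[m&s][:,2],[50,95]).round(4).tolist() for s in(y>.05,y<-.06)])
t=P[(abs(x-.547)<.06)&(abs(y-.342)<.06)&(h>.09)&(h<.12)];print("dredger",t.mean(0),t[:,2].max())
save("t5",cv2.resize(im,(800,600)))
s=read_state();print(s["time_s"],s["wrist_force"],s["tcp_pos"])
E
```

```text
0.93 [258.4, 112.5]
pin ((676.9175415039062, -7.719085693359375), (43.71284866333008, 319.9140625), 9.345756530761719) [[0.0816, 0.0864], [0.0815, 0.0868]]
dredger [0.54661804 0.33850228 0.09832673] 0.10687128251717959
17.275 [0.01176883 0.20772962 0.12249143] [ 0.72640947 -0.304474    0.26926778]
```

View pics/t5.png

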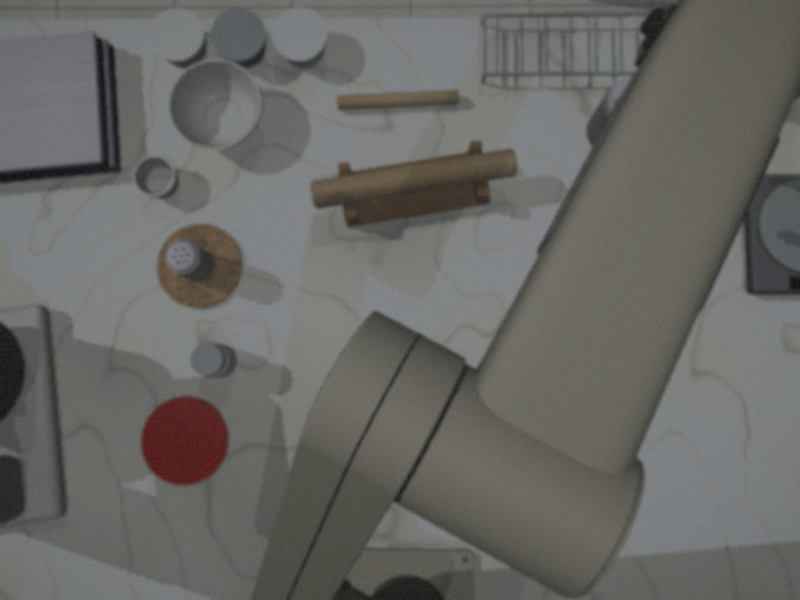

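The top view shows the pin level in both notches (ends at (320,193) and (508,162), centre within 1 mm of the cradle's). The dredger stands upright on the round cork mat (200,265), and the arm is touching nothing.

```bash
python3 -c "
from station import *
print(sign_off())"
```

```text
the job is handed in; nothing more can be done
None
```

The dredger stands upright on the round cork mat, the large rolling pin lies centred in the cradle's two V notches, and the job was handed in at about 17 s.

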